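# Hold the core-sample case unlocked with its sticky key

### The arm

A 6-joint arm with a two-finger parallel gripper is mounted at the origin on the work surface. World frame = base frame: x ahead of the robot, y to its left, z up, the work surface at z = 0. Lengths are in mm, angles in rad, forces in N, time in s.
With the tool pointing down it reaches from about 300 to 775 mm from the base axis. Payload 14.6 kg.
Tool frame: the origin (TCP) lies between the finger pads; the fingertips stand 25 mm ahead of it and the grasp point (between the pads) lies 6 mm ahead of it; z points along the fingers, x is the direction in which the jaws open and shut, and the axes are right-handed (so a half turn about z gives the same grasp; the last joint's range is limited). The gripper opens to 94 mm and grips with 3 to 60 N. Pads are 16 mm wide; open, the fingers measure 119 mm over their backs; the gripper's body (75 mm by 177 mm) begins 78 mm behind the grasp point.
Start: joints at [1.119, 0.3, 1.521, -0, 1.321, -0.067], TCP at [206.452, 509.771, 230.446] pointing down, gripper open.
Joint ranges: [-3.03, 3.03], [-0.79, 2.21], [0.23, 2.52], [-1.04, 4.18], [0, 3.07], [-2.55, 2.55]. Speed limits (rad/s): [2.22, 2.22, 2.57, 3.14, 3.14, 3.14].

### API

Orientations are given as [roll, pitch, yaw] about the fixed x, y, z axes, in that order (R = Rz(yaw) Ry(pitch) Rx(roll)).
In Python, from cell import manip gives the robot as it stands.
- The arm moves only by the tool apply_moves, never from a script. Its argument "series" is a list of rows, each a list of 3 entries, a list of its own where there are three numbers: the shift along the world's x, y, z in cm, then the turn, a rotation vector about the world's x, y, z in rad, then the opening in per cent of the stroke, from 0 (shut) to 100 (fully open). A call has exactly 10 rows; each row is the pose to reach, as a shift and turn from the pose commanded when the call began; what a row does not reach only later rows make up. A row lasts 1/8 s, in which the tool goes at most 62.5 mm and 10.7 degrees, less where a joint would pass 70% of its speed; a pose out of reach is approached as far as the arm can. A call with a gripper value outside its range is refused whole. The fingers move at their own pace and stop on an object; "grip_force" is the grip in N (left out, the last holds). Time passes only in rows, so rows that repeat a pose let the fingers close, or fill a call up. It gives the time, the measured TCP pose, the force and the opening at its end, in the units of the state.
- manip.read_state(): the state, without advancing time (a new reading comes with each control period).
- manip.camera(name): name is "scene" or "top" or "wrist"; returns (picture, depth): 420x560x3 uint8, red, green, blue; 420x560 float32, mm along the optical axis (not along the pixel's ray), 0 where there is no reading.
- manip.camera_info(name): a dict with "intrinsics" (3x3 intrinsics, pixels), "extrinsics" (4x4, takes a point from world to camera coordinates); the wrist camera has in their place "hand_eye" (4x4, takes a point from camera to tool coordinates, whose origin is the TCP and whose axes are the tool frame's). Camera axes: x right, y down, z forward; pixel columns grow to the right and rows downward; lengths in mm; the calibration is good to about 2 mm. The wrist camera is an equidistant fisheye: a pixel r from the principal point sees the ray r / f radians off the axis. A picture is of the moment at which its call begins: read the wrist's pose just before it. camera_info takes no time and is no camera call.
- manip.sign_off(): hands the job in, once; it reports no verdict.
The state is a dict: "clock": time; "joints": joint angles; "qd": joint speeds; "effort": joint torques, N m; "eef_pos": TCP position; "eef_rot": TCP orientation; "wrist_force": force on the tool from outside, world axes, zero at the start; "moment": the same for the moment, N m; "finger_gap": finger opening in mm.
Only numpy, scipy, OpenCV 4.12 (cv2) and the standard library are available. Lean on these libraries where they do the work, as an engineer would, in place of code of your own. Each camera call takes 0.05 s, during which the arm holds its last target.

### The job

Take the yellow-handled key out of the wooden key stand and push it fully home into the yellow-collared lock on top of the blue sample case; the pins stick, so wiggle the key past them and never force it, because the worn key snaps. Then turn it a quarter turn clockwise, seen from above, and finish while still gripping the key and holding the lock turned against its return spring, so that a colleague can lift the lid. Leave the other keys and everything else on the bench where they are.

Things in the scene. Friction and masses are not known exactly. Their poses are not given: they have to be found in the camera images.
- key_yellow: The key to use, 45 g: flat steel blade (20 mm along x, 5 mm along y, 30 mm long; nose rounded, 14 mm wide over the last 6 mm) under a yellow block handle. Origin at the centre of the blade's tip, z up the key. Works either way round (half turn about z). Starts upright in the stand, handle up, shoulder on its top. Snaps if it and the case or lock press on each other with over 35 N.
- key_yellow_grip (a point): Point on the yellow key's axis 56 mm above the blade's tip, upper middle of the handle. The handle is 34 mm (key's x) by 14 mm (key's y) and 46 mm tall, from its underside (the shoulder) 30 mm above the tip to 76 mm; pinch it across the 14 mm.
- key_red: Another key of the same shape with a red handle, origin at the blade's tip; must stay in the stand.
- key_green: Another key of the same shape with a green handle, origin at the blade's tip; must stay in the stand.
- stand: Fixed wooden key stand, 50 mm (its x) by 190 mm (its y) by 34 mm tall, origin under its centre. Three upright slots 60 mm apart along its y, each 22 by 7 mm and long along the stand's x, hold the keys; which key stands in which slot changes. The keys' handles stick up 46 mm above it.
- case: Fixed blue steel sample case, 224 by 244 mm, lid top 80 mm above the bench, origin under its centre. Mid-lid stands the grey lock housing, 66 by 66 mm, 36 mm tall, with a flat yellow collar (47 mm inside, 2 mm high) on top round the brass plug. On its +y side a steel bolt runs to a 22 mm tall strike block; it draws back as the lock turns.
- keyway (a point): Centre of the keyway's mouth in the top of the brass plug, 116 mm above the bench; turns with the plug. x along the slot, z up. Slot 23.5 mm (x) by 8.5 mm (y): 1.75 mm of play each way, with a 3 mm 45 degree lead-in (29.5 by 14.5 mm at the very top). Fully home, the key's shoulder rests on the plug and its tip is 30 mm below this point.
- plug (a joint): Turn of the lock plug, rad: 0 at rest, grows clockwise seen from above to the stop at 1.62. A return spring and friction resist with about 0.04 N m at first and 0.09 N m at the end; let go, it springs back. The key has about 0.18 rad of play in the slot.
- core_a: Loose lying stone core piece, 60 mm diameter, 110 mm long; leave it alone.
- core_b: Loose lying pale stone core piece, 60 mm diameter, 80 mm long; leave it alone.
- mug: White mug, 80 mm diameter, 90 mm tall, origin under its centre; leave it alone.
- hammer: Hammer lying on the bench; leave it alone.
- marker: Black marker pen, 16 mm thick, lying on the bench; leave it alone.
- pin_a (a joint): First sticky pin, m pushed back (0 to 0.006): a 3 mm thick round-nosed bar from the slot's +y side, 12 mm below the mouth, reaching just past the slot's middle; 2.5 N friction, stays where pushed. A key pressed straight down the middle jams on it; held against the other side (1.5 mm along y, away from the pin) it slips past with about 10 N. On a jam: back up 1 mm, change side, press lightly.
- pin_b (a joint): Second sticky pin, same as the first but from the slot's -y side, centred 22 mm below the mouth.
There are look-alikes about, which are no part of the job. What is shaped like the key_yellow but purple is not meant.

How it is judged:
By the outcome, as a careful person would: the job done as asked, in the order asked, and still so for the second after the job is handed in, while the arm keeps its last pose, push and grip.
It also fails if it takes over 58 s, if anything falls off the work surface, if the arm or the gripper's body presses on something with over 40 N, if the wrist force passes 120 N, or if a joint passes its speed limit or range.

## Working session

There is one attempt and no reset: what is moved stays moved. The work goes in short steps, Python scripts to look and compute and a tool call to move; the robot and the scene stay as the last step left them, time stands still between calls to the robot, and variables do not carry over. Pictures are saved under pics/ and viewed, and the job is handed in when it is done.

Besides the shell and the picture viewer there is one more tool, called after "Call:" as a command line: name --argument value ..., lists and objects as JSON in quotes. apply_moves: Moves the arm, as the interface text tells. Its arguments: {"type":"object","properties":{"series":{"type":"array","items":{"type":"array"}},"grip_force":{"type":"number"}},"required":["series"]}

```bash
mkdir -p pics; ls
python3 - <<'E'
from cell import manip
import cv2,numpy as np
s=manip.read_state();print(s)
for n in("scene","top"):
    p,d=manip.camera(n);cv2.imwrite(f"pics/{n}0.png",p[:,:,::-1]);np.save(f"pics/{n}0d.npy",d);np.save(f"pics/{n}0p.npy",p)
    print(n,manip.camera_info(n))
print(manip.camera_info("wrist"))
E
```

```text
pics
{'clock': 0.0, 'joints': array([ 1.11941507e+00,  3.00501561e-01,  1.52155609e+00,  3.03886584e-06,
        1.32073309e+00, -6.65764082e-02]), 'qd': array([ 0.00033703,  0.00054646,  0.00045297,  0.00259895,  0.00084294,
       -0.00012337]), 'effort': array([-9.46175969e-04, -5.31806016e+01, -3.52728403e+01,  7.07883085e-02,
        2.44182476e-02, -7.90000445e-05]), 'eef_pos': array([206.34657233, 509.57410931, 229.88018793]), 'eef_rot': array([-3.14151001e+00,  1.19523286e-03,  1.18599077e+00]), 'wrist_force': array([ 0.11145762,  0.03150882, -0.82526886]), 'moment': array([ 0.00828038, -0.00831471,  0.01085003]), 'finger_gap': 93.63349656353772}
scene {'intrinsics': array([[479.52728581,   0.        , 286.35883478],
       [  0.        , 479.52728581, 208.72184595],
       [  0.        ,   0.        ,   1.        ]]), 'extrinsics': array([[ 4.99861452e-01,  8.65998963e-01, -1.35766413e-02,
        -4.04445875e+02],
       [ 4.92826784e-01, -2.97284017e-01, -8.17767677e-01,
        -1.58883278e+02],
       [-7.12222078e-01,  4.02079606e-01, -5.75388305e-01,
         1.4930978
[... 448 characters left out ...]
02],
       [ 1.94282090e-01, -2.16800095e-03, -9.80943306e-01,
         1.12810372e+03],
       [ 0.00000000e+00,  0.00000000e+00,  0.00000000e+00,
         1.00000000e+00]])}
{'intrinsics': array([[325.1922621 ,   0.        , 273.86454587],
       [  0.        , 325.1922621 , 209.89414986],
       [  0.        ,   0.        ,   1.        ]]), 'hand_eye': array([[ 9.99998285e-01,  1.65915816e-03,  8.22849869e-04,
        -1.82953295e-01],
       [-1.82292030e-03,  9.60229540e-01,  2.79205851e-01,
        -8.15548135e+01],
       [-3.26878087e-04, -2.79206872e-01,  9.60230918e-01,
        -1.55145403e+02],
       [ 0.00000000e+00,  0.00000000e+00,  0.00000000e+00,
         1.00000000e+00]])}
```

View pics/scene0.png

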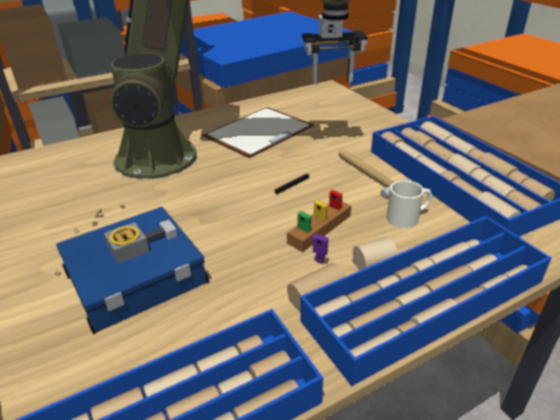

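View pics/top0.png

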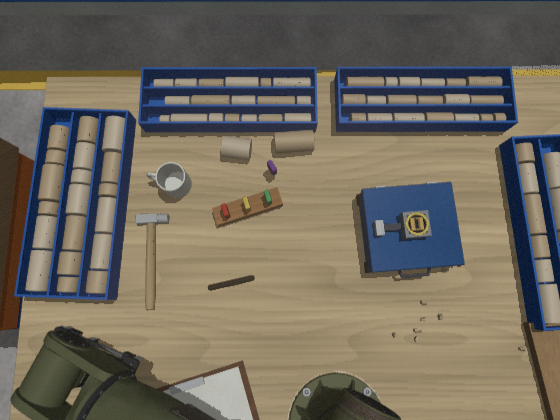

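The top picture shows the stand at (248,206) with red at (225,210), yellow at (247,203) and green at (268,197). The purple look-alike is outside the stand at (272,167). The case is at (412,228) with its yellow collar at (417,225) and the strike block at (380,228). The yellow-handled key in the middle slot is the one meant. Next I'll enlarge and measure.

```bash
cat > h.py <<'E'
import numpy as np,cv2
from cell import manip
def w2p(n,P):
    c=manip.camera_info(n);q=c["extrinsics"][:3,:3]@np.asarray(P,float)+c["extrinsics"][:3,3]
    u=c["intrinsics"]@q;return u[:2]/u[2]
def ray(n,uv):
    c=manip.camera_info(n);R=c["extrinsics"][:3,:3];t=c["extrinsics"][:3,3]
    d=R.T@np.linalg.inv(c["intrinsics"])@np.array([uv[0],uv[1],1.]);return -R.T@t,d
def at_z(n,uv,z):
    o,d=ray(n,uv);return o+d*(z-o[2])/d[2]
def cloud(n,d):
    c=manip.camera_info(n);v,u=np.mgrid[:420,:560];K=c["intrinsics"]
    P=np.stack([(u-K[0,2])/K[0,0]*d,(v-K[1,2])/K[1,1]*d,d],-1)
    R=c["extrinsics"][:3,:3];t=c["extrinsics"][:3,3]
    return (P-t)@R
E
python3 - <<'E'
from h import *
p=np.load("pics/top0p.npy");d=np.load("pics/top0d.npy");W=cloud("top",d)
a=cv2.resize(p[150:240,200:300],None,fx=7,fy=7,interpolation=cv2.INTER_CUBIC)
b=cv2.resize(p[175:285,350:475],None,fx=5,fy=5,interpolation=cv2.INTER_CUBIC)
cv2.imwrite("pics/c1.png",a[:,:,::-1]);cv2.imwrite("pics/c2.png",b[:,:,::-1])
H=cv2.cvtColor(p,cv2.COLOR_RGB2HSV)
def blob(n,H0,H1,box):
    m=np.zeros(p.shape[:2],bool);x0,x1,y0,y1=box
    m[y0:y1,x0:x1]=True
    m&=(H[...,0]>=H0)&(H[...,0]<=H1)&(H[...,1]>150)&(H[...,2]>70)
    print(n,m.sum(),"px",np.argwhere(m).mean(0)[::-1],"W med",np.median(W[m],0),"z range",np.percentile(W[m][:,2],[5,95]))
    return m
blob("yellow",23,33,(235,258,190,215));blob("green",45,80,(255,280,185,210));blob("red",0,6,(215,235,200,220))
blob("collar",20,33,(395,440,205,245))
# case lid plane
m=(abs(W[...,2]-80)<6);m[:, :350]=0;m[:,470:]=0;m[:170]=0;m[290:]=0
print(m.sum(),np.median(W[m][:,2]),cv2.minAreaRect(W[m][:,:2].astype(np.float32)))
m=(abs(W[...,2]-116)<5);m[:, :350]=0;m[:,470:]=0;m[:170]=0;m[290:]=0
print(m.sum(),np.median(W[m][:,2]),cv2.minAreaRect(W[m][:,:2].astype(np.float32)))
m=(abs(W[...,2]-34)<5);m[:, :205]=0;m[:,290:]=0;m[:180]=0;m[235:]=0
print(m.sum(),np.median(W[m][:,2]),cv2.minAreaRect(W[m][:,:2].astype(np.float32)))
E
```

```text
<stdin>:11: RuntimeWarning: Mean of empty slice.
  ret = um.true_divide(
  return _methods._mean(a, axis=axis, dtype=dtype,
Traceback (most recent call last):
IndexError: index -1 is out of bounds for axis 0 with size 0
```

View pics/c1.png

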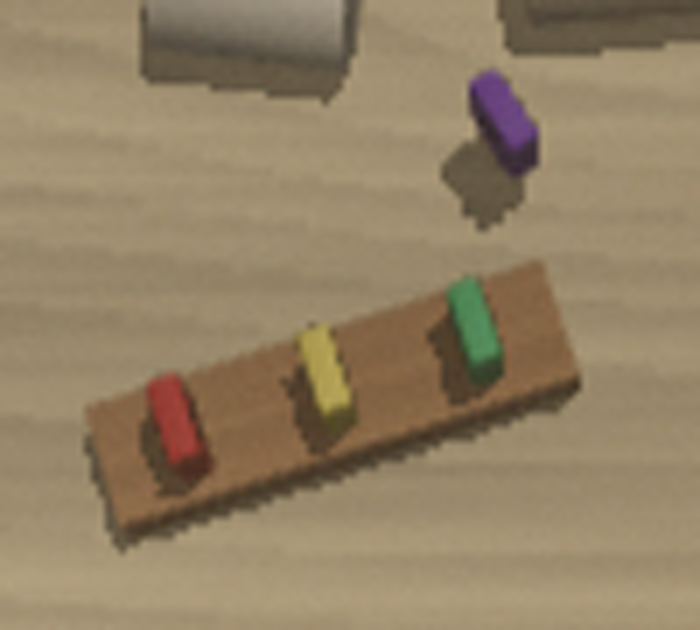

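View pics/c2.png

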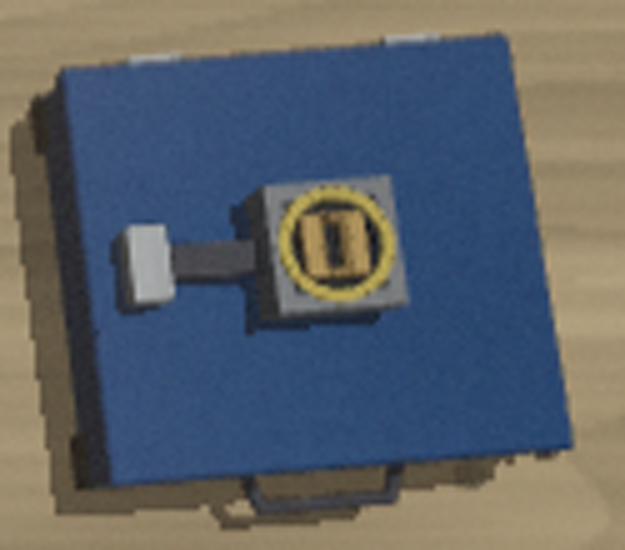

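The enlarged crop confirms the yellow key in the stand's middle slot, at crop (325,375), and the purple one standing outside it at (505,122). The lock's slot runs about along the image vertical (crop 335,243), which is world x. I'll rerun with looser saturation limits.

Run:
```python
from h import *
p=np.load("pics/top0p.npy");d=np.load("pics/top0d.npy");W=cloud("top",d)
H=cv2.cvtColor(p,cv2.COLOR_RGB2HSV);print(H[200,246],p[200,246])
def blob(n,H0,H1,box,S=110,V=130,z=None):
    m=np.zeros(p.shape[:2],bool);x0,x1,y0,y1=box
    m[y0:y1,x0:x1]=True
    m&=(H[...,0]>=H0)&(H[...,0]<=H1)&(H[...,1]>S)&(H[...,2]>V)
    if z: m&=abs(W[...,2]-z)<6
    c=np.argwhere(m).mean(0)[::-1]
    print(n,m.sum(),"px",c,"W mean",W[m].mean(0),"rect",cv2.minAreaRect(W[m][:,:2].astype(np.float32)), "z",np.percentile(W[m][:,2],[5,95]), "ray", at_z("top",c,z) if z else "")
    return m
blob("yellow",22,33,(235,258,190,215),z=76+4);blob("green",45,80,(255,280,185,210),V=100,z=80);blob("red",0,10,(215,235,200,220),S=140,V=100,z=80)
blob("collar",22,33,(395,440,205,245),S=110,V=150,z=118)
def pl(z,t,box):
    m=(abs(W[...,2]-z)<t);k=np.zeros_like(m);x0,x1,y0,y1=box;k[y0:y1,x0:x1]=1;m&=k
    r=cv2.minAreaRect(W[m][:,:2].astype(np.float32));print(z,m.sum(),np.median(W[m][:,2]),r,W[m].mean(0))
pl(80,6,(350,475,170,290));pl(116,5,(350,475,170,290));pl(34,5,(205,290,180,235)); pl(102,5,(370,390,210,245))
```

```text
[ 25 135 174] [174 158  82]
yellow 55 px [245.74545455 202.16363636] W mean [566.65398071 237.61355683  80.89473742] rect ((566.6529541015625, 237.70826721191406), (32.05054473876953, 11.83581256866455), 18.661216735839844) z [77.68769026 84.59525526] ray [566.8256633  237.68006969  80.        ]<stdin>:9: RuntimeWarning: Mean of empty slice.
  ret = um.true_divide(
<stdin>:10: RuntimeWarning: Mean of empty slice.
Traceback (most recent call last):
IndexError: index -1 is out of bounds for axis 0 with size 0
```

```bash
python3 - <<'E' 2>/dev/null
from h import *
p=np.load("pics/top0p.npy");d=np.load("pics/top0d.npy");W=cloud("top",d)
H=cv2.cvtColor(p,cv2.COLOR_RGB2HSV)
def blob(n,H0,H1,box,S=110,V=130,z=None):
    m=np.zeros(p.shape[:2],bool);x0,x1,y0,y1=box
    m[y0:y1,x0:x1]=True
    m&=(H[...,0]>=H0)&(H[...,0]<=H1)&(H[...,1]>S)&(H[...,2]>V)
    m&=abs(W[...,2]-z)<6
    if m.sum()<3: print(n,"none");return
    c=np.argwhere(m).mean(0)[::-1]
    print(n,m.sum(),"px",c,"W mean",W[m].mean(0),"rect",cv2.minAreaRect(W[m][:,:2].astype(np.float32)),"ray", at_z("top",c,z))
blob("green",40,90,(255,280,185,210),S=80,V=80,z=80);blob("red",0,180,(215,235,200,220),S=140,V=100,z=80)
blob("collar",22,33,(395,440,205,245),S=110,V=150,z=118)
def pl(z,t,box):
    m=(abs(W[...,2]-z)<t);k=np.zeros_like(m);x0,x1,y0,y1=box;k[y0:y1,x0:x1]=1;m&=k
    r=cv2.minAreaRect(W[m][:,:2].astype(np.float32));print(z,m.sum(),np.median(W[m][:,2]),r,W[m].mean(0))
pl(80,6,(350,475,170,290));pl(116,5,(350,475,170,290));pl(34,5,(205,290,180,235)); pl(102,5,(370,390,210,245))
E
```

```text
green 57 px [267.26315789 195.49122807] W mean [584.74456801 180.42309685  80.33167526] rect ((585.2666625976562, 180.36947631835938), (31.306354522705078, 12.776382446289062), 17.99671173095703) ray [584.80587169 180.42853805  80.        ]
red 59 px [224.38983051 209.3559322 ] W mean [547.42953004 294.0284388   80.71733327] rect ((547.1444702148438, 293.7728271484375), (31.208324432373047, 13.412922859191895), 19.184106826782227) ray [547.55090713 294.11698623  80.        ]
collar 112 px [416.54464286 223.94642857] W mean [ 500.63406547 -201.26020125  118.29631966] rect ((502.11883544921875, -202.2852325439453), (55.923160552978516, 55.88294982910156), 68.60099792480469) ray [ 500.62124271 -201.35721528  118.        ]
80 6652 80.24645288030618 ((504.47589111328125, -201.87203979492188), (227.434814453125, 244.85765075683594), 4.363613605499268) [ 499.76655376 -202.60621837   80.23881968]
116 549 116.61305628595895 ((502.9266052246094, -202.26171875), (66.7039794921875, 68.02832794189453), 4.412537574768066) [ 501.99108008 -201.43031208  116.35513173]
34 957 34.8742290360183 ((567.1654663085938, 237.7572784423828), (51.31529998779297, 190.21864318847656), 18.173673629760742) [565.69392744 236.45741154  34.8033333 ]
102 153 101.82515826490928 ((494.69635009765625, -117.36703491210938), (37.314449310302734, 39.406925201416016), 89.63843536376953) [ 495.29089538 -112.98828417  101.70354356]
```

Everything agrees: handle top 80.9 mm (should be 80), housing 116.6 mm (116), lid 80.2 mm (80). The stand is turned 18.2° and the case 4.4°. The yellow key is at about (566.7, 237.6) and the lock at about (502, −202). Now I'll move above the key with the jaws part-closed to clear the neighbouring keys.

Call:
apply_moves --series '[[[4.5,-3.4,-0.5],[0,0,0.08],43],[[9,-6.8,-1],[0,0,0.17],43],[[13.5,-10.2,-1.5],[0,0,0.26],43],[[18,-13.6,-2],[0,0,0.35],43],[[22.5,-17,-3],[0,0,0.44],43],[[27,-20.4,-4],[0,0,0.53],43],[[31.5,-23.8,-5],[0,0,0.62],43],[[36,-27.2,-5],[0,0,0.7],43],[[36,-27.2,-5],[0,0,0.7],43],[[36,-27.2,-5],[0,0,0.7],43]]' --grip_force 25

```text
clock: 1.35
eef_pos: [566.0, 238.0, 180.0]
eef_rot: [-3.141, -0.0, 1.885]
wrist_force: [-0.5, -1.5, 0.2]
finger_gap: 40.7
```

Run:
```python
from h import *
s=manip.read_state();print(s["eef_pos"],s["eef_rot"],s["finger_gap"],s["clock"],s["wrist_force"])
p,d=manip.camera("wrist");cv2.imwrite("pics/w1.png",p[:,:,::-1]);np.savez("pics/w1.npz",p=p,d=d,pos=s["eef_pos"],rot=s["eef_rot"])
```

```text
[565.97547712 237.95016819 180.00837286] [-3.14062171e+00 -1.28624921e-04  1.88525630e+00] 40.746553395355555 1.35 [-0.47301441 -1.53779524  0.21195536]
```

View pics/w1.png

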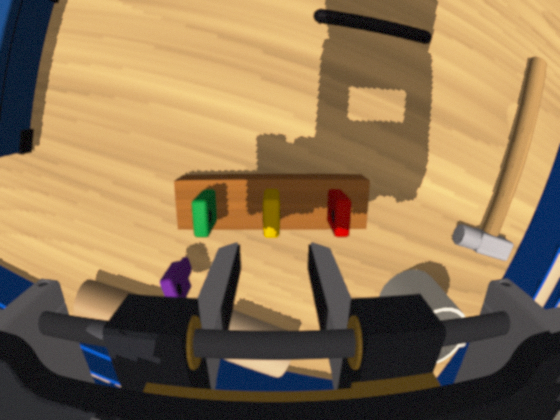

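The wrist view shows the yellow key at (271,213) between green (204,213) and red (339,213), centred between the fingers at (222,300) and (330,300). I'll measure it with depth.

```bash
cat >> h.py <<'E'
from scipy.spatial.transform import Rotation as Ro
def wcloud(d,pos,rot):
    c=manip.camera_info("wrist");K=c["intrinsics"];v,u=np.mgrid[:420,:560]
    x=(u-K[0,2])/K[0,0];y=(v-K[1,2])/K[1,1];th=np.hypot(x,y)+1e-9
    P=np.stack([x/th*np.tan(th)*d,y/th*np.tan(th)*d,d],-1)
    T=c["hand_eye"];Q=P@T[:3,:3].T+T[:3,3]
    return Q,Q@Ro.from_euler("xyz",rot).as_matrix().T+pos
E
python3 - <<'E'
from h import *
z=np.load("pics/w1.npz");p,d=z["p"],z["d"];Q,W=wcloud(d,z["pos"],z["rot"])
H=cv2.cvtColor(p,cv2.COLOR_RGB2HSV)
for n,h0,h1,b in(("y",20,33,(258,285,185,245)),("g",45,85,(185,222,185,245)),("r",0,6,(322,358,185,245))):
    m=np.zeros(d.shape,bool);m[b[2]:b[3],b[0]:b[1]]=1;m&=(H[...,0]>=h0)&(H[...,0]<=h1)&(H[...,1]>140)&(H[...,2]>60)&(W[...,2]>50)
    t=m&(abs(W[...,2]-80)<3)
    r=cv2.minAreaRect(W[t][:,:2].astype(np.float32))
    print(n,m.sum(),t.sum(),np.median(W[m][:,2]),W[m][:,2].max(),"top",r,W[t].mean(0))
m=np.zeros(d.shape,bool);m[165:240,165:380]=1;m&=abs(W[...,2]-34)<4
print(cv2.minAreaRect(W[m][:,:2].astype(np.float32)),np.median(W[m][:,2]))
E
```

```text
y 756 630 80.35304182232099 335.2328860338962 top ((566.5657348632812, 235.40667724609375), (34.01058578491211, 14.004823684692383), 18.388378143310547) [565.67883951 235.13844198  80.49553176]
g 687 545 80.39858239698405 335.2328860338962 top ((584.4363403320312, 178.99432373046875), (31.503128051757812, 13.055721282958984), 17.773143768310547) [583.83316097 179.14622085  80.51244943]
r 714 518 80.26281972648478 335.2328860338962 top ((547.74365234375, 292.262451171875), (32.267845153808594, 13.061266899108887), 17.82592010498047) [547.42170647 291.81088988  80.52103207]
((566.8902587890625, 235.78823852539062), (51.033363342285156, 191.10623168945312), 18.390247344970703) 34.93735775230502
```

Run:
```python
from h import *
z=np.load("pics/w1.npz");p,d=z["p"],z["d"];Q,W=wcloud(d,z["pos"],z["rot"])
for v in(250,262,275,290,300,310):
    r=[(u,Q[v,u].round(1)) for u in range(190,365) if 50<d[v,u]<190]
    L=[q for q in r if q[0]<274];R=[q for q in r if q[0]>=274]
    print(v,L[0],L[-1],R[0],R[-1]) if L and R else print(v,len(r))
```

```text
250 (217, array([-32. ,  -9.3,  12.2])) (240, array([-19.7,  -6.1,  20.1])) (309, array([20.4, -7.7, 16.5])) (330, array([31.6, -9.9, 11.1]))
262 (212, array([-31.8,  -9.7,  -4.6])) (239, array([-19.9,  -1. ,  14.2])) (309, array([20.3, -1.5, 13.5])) (336, array([32.4, -9.6, -4.2]))
275 (207, array([-31.6,  -9.9, -19.5])) (239, array([-20. ,   6.3,  11.9])) (309, array([20.5,  6. , 11.6])) (340, array([ 31.9,  -9.3, -18.1]))
290 (200, array([-32.1,  -9.8, -33.7])) (236, array([-20.3,   7.9,  -2.7])) (311, array([20.2,  7.6, -2.9])) (347, array([ 31.9, -10.4, -34.6]))
300 (190, array([-22.9, -33.9, -80.2])) (234, array([-19.9,   6.4, -15.2])) (314, array([ 20.3,   5.7, -16.3])) (364, array([ 25.2, -33.7, -79.8]))
310 (190, array([-21.9, -33.7, -84.8])) (232, array([-20. ,   7. , -23.5])) (316, array([ 20.7,   7.5, -22.8])) (364, array([ 24.2, -33.2, -84.1]))
```

The finger pads centre at tool x of about 0, so the wrist calibration holds there, and I'll use the wrist estimate (566.6, 235.4). Next I descend and grip.

Call:
apply_moves --series '[[[0.06,-0.25,-2.5],[0,0,0.006],43],[[0.06,-0.25,-5],[0,0,0.006],43],[[0.06,-0.25,-7.5],[0,0,0.006],43],[[0.06,-0.25,-9.5],[0,0,0.006],43],[[0.06,-0.25,-11],[0,0,0.006],43],[[0.06,-0.25,-11.4],[0,0,0.006],43],[[0.06,-0.25,-11.4],[0,0,0.006],20],[[0.06,-0.25,-11.4],[0,0,0.006],10],[[0.06,-0.25,-11.4],[0,0,0.006],10],[[0.06,-0.25,-11.4],[0,0,0.006],5]]' --grip_force 30

```text
clock: 2.65
eef_pos: [567.3, 235.3, 67.0]
eef_rot: [3.141, -0.0, 1.892]
wrist_force: [-1.6, -0.4, 3.6]
finger_gap: 13.9
```

Run:
```python
from h import *
s=manip.read_state();print(s["eef_pos"],s["eef_rot"],s["finger_gap"],s["clock"],s["wrist_force"],s["moment"])
p,d=manip.camera("wrist");cv2.imwrite("pics/w2.png",p[:,:,::-1]);np.savez("pics/w2.npz",p=p,d=d,pos=s["eef_pos"],rot=s["eef_rot"])
```

```text
[567.31827803 235.34102303  67.03047759] [ 3.14065113e+00 -3.31686467e-05  1.89194577e+00] 13.881484213777181 2.65 [-1.61264646 -0.3866562   3.61930251] [-0.00447483  0.15720509  0.02085685]
```

View pics/w2.png

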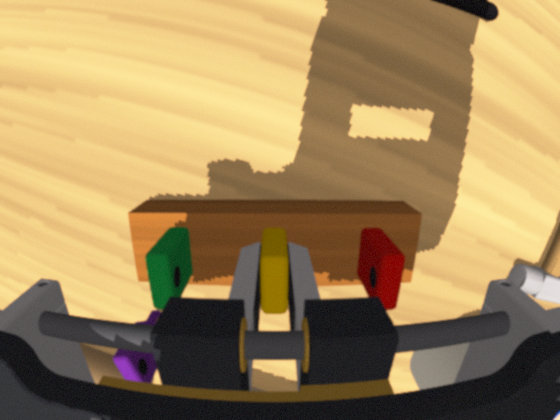

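Gripped, with a 13.9 mm gap. The view shows the yellow handle between the pads at (273,265), with red (380,265) and green (170,265) undisturbed. Next I lift straight up, then carry.

Call:
apply_moves --series '[[[0,0,1.5],[0,0,0],5],[[0,0,4],[0,0,0],5],[[0,0,8],[0,0,0],5],[[0,0,13],[0,0,0],5],[[-0.5,-4,14.5],[0,0,-0.04],5],[[-1.5,-10,14.5],[0,0,-0.08],5],[[-2.5,-16,14.5],[0,0,-0.12],5],[[-3.5,-22,14.5],[0,0,-0.16],5],[[-4.5,-28,14.5],[0,0,-0.2],5],[[-5.5,-34,14.5],[0,0,-0.24],5]]' --grip_force 40

```text
clock: 3.95
eef_pos: [511.4, -106.5, 212.5]
eef_rot: [3.141, 0.0, 1.651]
wrist_force: [1.4, -0.4, -0.6]
finger_gap: 14.0
```

Run:
```python
from h import *
s=manip.read_state();print(s["eef_pos"],s["eef_rot"],s["finger_gap"],s["clock"],s["wrist_force"],s["moment"])
p,d=manip.camera("wrist");cv2.imwrite("pics/w3.png",p[:,:,::-1]);np.savez("pics/w3.npz",p=p,d=d,pos=s["eef_pos"],rot=s["eef_rot"])
p,d=manip.camera("top");cv2.imwrite("pics/t3.png",p[:,:,::-1])
```

```text
[ 511.36586747 -106.54433296  212.51123303] [3.14069666e+00 3.39430257e-04 1.65080185e+00] 13.952205869039364 3.95 [ 1.38839787 -0.44127975 -0.63494938] [ 0.01327494 -0.01600072  0.01905179]
```

View pics/w3.png

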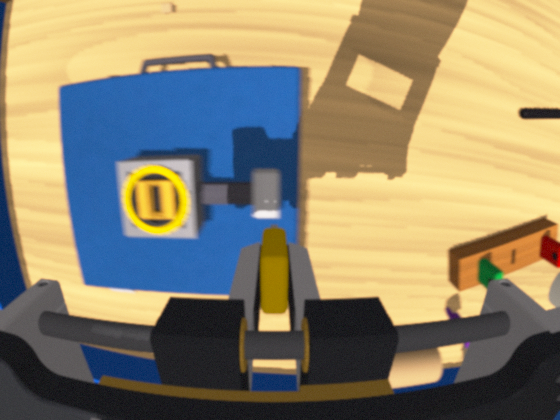

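View pics/t3.png

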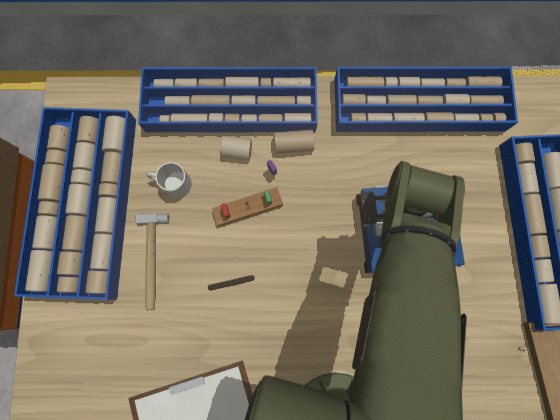

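The key is out, and red and green are still in the stand at (225,211) and (268,197). The wrist view shows the lock collar at (156,199). I'll measure the key in the hand and the lock.

```bash
cat > m.py <<'E'
from h import *
def lock(f):
    z=np.load(f);p,d=z["p"],z["d"];Q,W=wcloud(d,z["pos"],z["rot"]);H=cv2.cvtColor(p,cv2.COLOR_RGB2HSV)
    near=np.hypot(W[...,0]-502,W[...,1]+202)<45
    m=near&(abs(W[...,2]-118)<6)&(H[...,0]>26)&(H[...,0]<34)&(H[...,1]>200)&(H[...,2]>150)
    if m.sum()>5:
        c=cv2.minEnclosingCircle(W[m][:,:2].astype(np.float32));v,u=np.argwhere(m).T
        print("collar",m.sum(),c,"z",np.median(W[m][:,2]),"px",u.mean(),v.mean(),"mean",W[m][:,:2].mean(0))
    h=near&(abs(W[...,2]-116)<4);r=cv2.minAreaRect(W[h][:,:2].astype(np.float32));print("housing",r,np.median(W[h][:,2]))
    l=(np.hypot(W[...,0]-502,W[...,1]+202)<190)&(abs(W[...,2]-80)<4);r=cv2.minAreaRect(W[l][:,:2].astype(np.float32));print("lid",r,np.median(W[l][:,2]))
    return p,d,Q,W,H
def key(f):
    z=np.load(f);p,d=z["p"],z["d"];Q,W=wcloud(d,z["pos"],z["rot"]);H=cv2.cvtColor(p,cv2.COLOR_RGB2HSV)
    m=(H[...,0]>20)&(H[...,0]<33)&(H[...,1]>140)&(abs(Q[...,0])<12)&(abs(Q[...,1])<30)&(Q[...,2]<20)&(Q[...,2]>-30)&(d>20)
    t=m&(abs(Q[...,2]+14)<3)
    print("key top",t.sum(),np.percentile(Q[t],[1,50,99],axis=0).round(2).tolist(),cv2.minAreaRect(Q[t][:,:2].astype(np.float32)))
E
python3 - <<'E'
from m import *
lock("pics/w3.npz");key("pics/w3.npz");key("pics/w2.npz")
E
```

```text
collar 735 ((502.3717041015625, -207.14013671875), 29.61370849609375) z 118.94859558818827 px 155.69387755102042 196.89251700680273 mean [ 499.53580114 -205.83221266]
housing ((502.5887756347656, -203.963134765625), (66.71189880371094, 66.85834503173828), 4.757620334625244) 117.33269109779121
lid ((504.3900146484375, -203.6361083984375), (227.79281616210938, 243.8085479736328), 4.44114351272583) 80.94693908530579
key top 1560 [[-6.61, -17.04, -15.74], [0.18, -2.94, -13.75], [6.92, 14.36, -11.18]] ((0.14740324020385742, -1.3201618194580078), (32.871334075927734, 14.249831199645996), 88.19536590576172)
key top 1562 [[-6.6, -17.13, -16.02], [0.18, -2.94, -13.71], [6.97, 14.47, -11.28]] ((0.1257462501525879, -1.081338882446289), (14.744333267211914, 33.23188400268555), 0.42817768454551697)
```

Call:
apply_moves --series '[[[1,-2.5,0],[0,0,0],5],[[2,-5,0],[0,0,0],5],[[3,-7.5,0],[0,0,0],5],[[3.8,-9.9,-0.5],[0,0,0],5],[[3.8,-9.9,-1.1],[0,0,0],5],[[3.8,-9.9,-1.1],[0,0,0],5],[[3.8,-9.9,-1.1],[0,0,0],5],[[3.8,-9.9,-1.1],[0,0,0],5],[[3.8,-9.9,-1.1],[0,0,0],5],[[3.8,-9.9,-1.1],[0,0,0],5]]'

```text
clock: 5.3
eef_pos: [550.0, -203.7, 200.6]
eef_rot: [3.141, 0.0, 1.652]
wrist_force: [0.1, 0.0, 0.0]
finger_gap: 13.8
```

Run:
```python
from m import *
s=manip.read_state();print(s["eef_pos"],s["eef_rot"],s["finger_gap"],s["clock"],s["wrist_force"],s["moment"])
p,d=manip.camera("wrist");cv2.imwrite("pics/w4.png",p[:,:,::-1]);np.savez("pics/w4.npz",p=p,d=d,pos=s["eef_pos"],rot=s["eef_rot"])
lock("pics/w4.npz");key("pics/w4.npz")
```

```text
[ 550.04957807 -203.67656316  200.55841338] [3.14148980e+00 1.00845643e-04 1.65210898e+00] 13.813338857316197 5.3 [0.13830474 0.01166974 0.02543111] [ 0.08279652  0.01540345 -0.03157993]
collar 315 ((482.85693359375, -212.7935791015625), 16.206710815429688) z 118.91047679191173 px 266.8126984126984 133.14920634920634 mean [ 480.22816409 -214.53386777]
housing ((502.4314880371094, -203.89044189453125), (65.83612823486328, 66.77576446533203), 4.996231555938721) 117.38760089779637
lid ((504.41180419921875, -204.098388671875), (227.5614471435547, 242.84474182128906), 4.509152412414551) 80.92793936065966
key top 1549 [[-6.56, -17.21, -15.72], [0.18, -3.06, -13.76], [6.92, 14.36, -11.33]] ((0.05720806121826172, -1.1623039245605469), (14.607318878173828, 33.19103240966797), 0.5074707269668579)
```

View pics/w4.png

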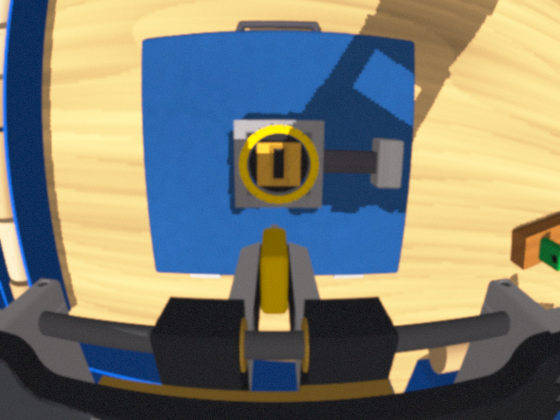

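The lock is in clear view: collar centre (279,164), dark slot (278,165), bolt to strike block (388,163). I'll enlarge it and fit collar and slot.

Run:
```python
from h import *
z=np.load("pics/w4.npz");p,d=z["p"],z["d"];Q,W=wcloud(d,z["pos"],z["rot"]);H=cv2.cvtColor(p,cv2.COLOR_RGB2HSV)
cv2.imwrite("pics/c4.png",cv2.resize(p[115:213,228:330],None,fx=6,fy=6,interpolation=cv2.INTER_NEAREST)[:,:,::-1])
# rectified ortho at z=117: sample grid world->pixel by nearest via interpolation
from scipy.interpolate import griddata
reg=(slice(110,215),slice(225,335));c=manip.camera_info("wrist");K=c["intrinsics"];T=np.linalg.inv(c["hand_eye"])
Rw=Ro.from_euler("xyz",z["rot"]).as_matrix()
def proj(P):
    q=(P-z["pos"])@Rw;q=q@T[:3,:3].T+T[:3,3];r=np.linalg.norm(q[...,:2],axis=-1);th=np.arctan2(r,q[...,2])
    return K[0,2]+K[0,0]*th*q[...,0]/r,K[1,2]+K[1,1]*th*q[...,1]/r
n=8
xs=np.arange(502-36,502+36,1/n);ys=np.arange(-203+36,-203-36,-1/n)  # rows: x up->down ; cols: y decreasing to right
X,Y=np.meshgrid(xs[::-1],ys,indexing="ij")
for zz in(116,118):
    u,v=proj(np.stack([X,Y,np.full_like(X,zz)],-1))
    o=cv2.remap(p,u.astype(np.float32),v.astype(np.float32),cv2.INTER_LINEAR)
    np.save(f"pics/o{zz}.npy",o);cv2.imwrite(f"pics/o{zz}.png",o[:,:,::-1])
    HH=cv2.cvtColor(o,cv2.COLOR_RGB2HSV)
    ye=(HH[...,0]>24)&(HH[...,0]<35)&(HH[...,1]>215)&(HH[...,2]>120)
    if zz==118:
        pts=np.argwhere(ye).astype(float);q=np.stack([X[ye],Y[ye]],1);rr=np.hypot(*(q-[502,-203.7]).T);q=q[(rr>20)&(rr<33)]
        from scipy.optimize import least_squares
        f=least_squares(lambda a:np.hypot(q[:,0]-a[0],q[:,1]-a[1])-a[2],[502,-203,26],loss="soft_l1");print("collar",len(q),f.x)
    else:
        dark=(o.max(-1)<60)&(np.hypot(X-502,Y+203.7)<18)
        k,lab,st,cen=cv2.connectedComponentsWithStats(dark.astype(np.uint8))
        for i in range(1,k):
            if st[i,4]>300:
                q=np.stack([X[lab==i],Y[lab==i]],1);print("dark",st[i,4]/n/n,q.mean(0),cv2.minAreaRect(q.astype(np.float32)))
```

```text
dark 133.09375 [ 502.48836288 -204.23126027] ((502.2599182128906, -204.2982635498047), (20.674253463745117, 6.836846351623535), 4.48460578918457)
dark 16.109375 [ 500.65252182 -186.71023278] ((500.6446533203125, -186.58787536621094), (13.919892311096191, 1.656493902206421), 4.085616588592529)
collar 11850 [ 502.1860084  -204.22442332   25.87337575]
```

View pics/o116.png

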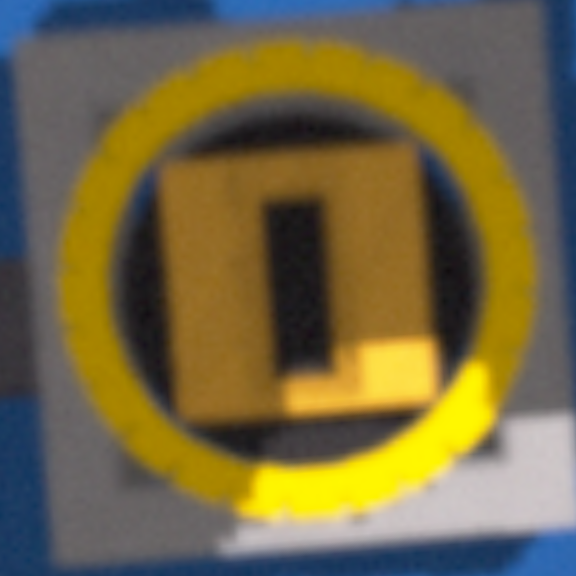

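View pics/c4.png

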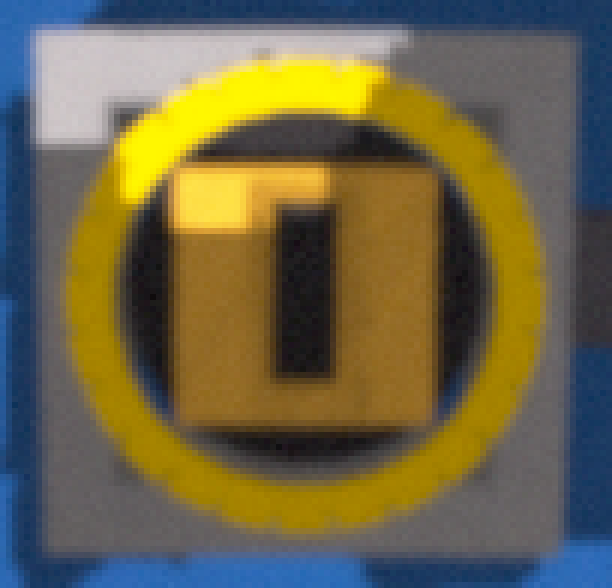

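Collar fit (502.2, −204.2), slot centre (502.3, −204.3) and housing centre (502.4, −203.9) agree, with the slot at 4.5°. In the hand the key sits at about tool y −1.2. I'll move over the mouth with the tip about 5 mm above it and check.

Call:
apply_moves --series '[[[-1.5,-0.05,0],[0,0,-0.004],5],[[-3,-0.05,0],[0,0,-0.004],5],[[-4.2,-0.05,0],[0,0,-0.004],5],[[-4.67,-0.05,0],[0,0,-0.004],5],[[-4.67,-0.05,-0.5],[0,0,-0.004],5],[[-4.67,-0.05,-1.2],[0,0,-0.004],5],[[-4.67,-0.05,-1.6],[0,0,-0.004],5],[[-4.67,-0.05,-1.6],[0,0,-0.004],5],[[-4.67,-0.05,-1.6],[0,0,-0.004],5],[[-4.67,-0.05,-1.6],[0,0,-0.004],5]]'

```text
clock: 6.6
eef_pos: [503.4, -204.3, 184.6]
eef_rot: [3.141, 0.0, 1.648]
wrist_force: [-0.3, 0.3, 0.6]
finger_gap: 13.8
```

Run:
```python
from m import *
s=manip.read_state();print(s["eef_pos"],s["eef_rot"],s["finger_gap"],s["clock"],s["wrist_force"],s["moment"])
p,d=manip.camera("scene");u,v=[int(t) for t in w2p("scene",[502,-204,120])];print(u,v)
cv2.imwrite("pics/s5.png",cv2.resize(p[v-50:v+40,u-50:u+50],None,fx=6,fy=6,interpolation=cv2.INTER_CUBIC)[:,:,::-1])
p,d=manip.camera("wrist");cv2.imwrite("pics/w5.png",cv2.resize(p[150:330,180:370],None,fx=3,fy=3,interpolation=cv2.INTER_CUBIC)[:,:,::-1])
```

```text
[ 503.44805866 -204.25897219  184.64011107] [3.14131372e+00 2.00891470e-04 1.64803683e+00] 13.837205565394912 6.6 [-0.26956552  0.32261076  0.55407382] [0.03403859 0.02853828 0.02866016]
124 233
```

View pics/s5.png

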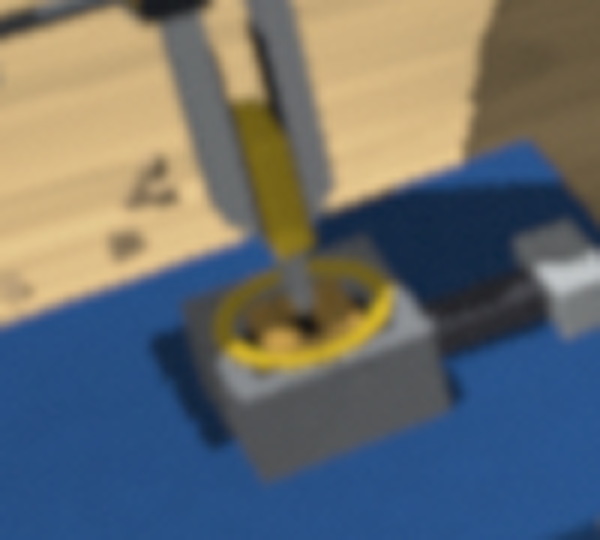

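View pics/w5.png

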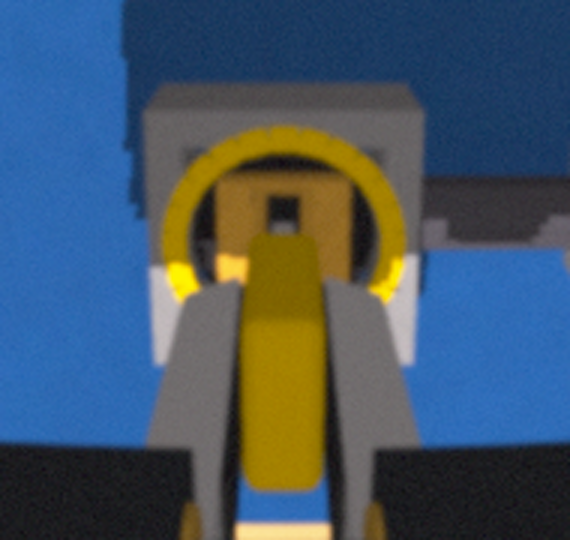

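The blade tip hangs over the dark slot in both views (scene crop (300,310), wrist crop (284,215)). Next I lower about 12 mm into the mouth, above pin A, watching forces.

Call:
apply_moves --series '[[[0,0,-0.2],[0,0,0],5],[[0,0,-0.4],[0,0,0],5],[[0,0,-0.55],[0,0,0],5],[[0,0,-0.7],[0,0,0],5],[[0,0,-0.8],[0,0,0],5],[[0,0,-0.9],[0,0,0],5],[[0,0,-1.0],[0,0,0],5],[[0,0,-1.1],[0,0,0],5],[[0,0,-1.2],[0,0,0],5],[[0,0,-1.2],[0,0,0],5]]'

```text
clock: 7.95
eef_pos: [503.3, -204.2, 172.4]
eef_rot: [-3.141, -0.0, 1.648]
wrist_force: [-0.4, -0.6, -1.5]
finger_gap: 13.8
```

Call:
apply_moves --series '[[[0,-0.05,0],[0,0,0],5],[[0.01,-0.1,0],[0,0,0],5],[[0.01,-0.13,0],[0,0,0],5],[[0.01,-0.16,0],[0,0,0],5],[[0.01,-0.16,0],[0,0,0],5],[[0.01,-0.18,0],[0,0,0],5],[[0.02,-0.18,0],[0,0,0],5],[[0.02,-0.18,0],[0,0,0],5],[[0.02,-0.18,0],[0,0,0],5],[[0.02,-0.18,0],[0,0,0],5]]'

```text
clock: 9.2
eef_pos: [503.5, -205.9, 172.4]
eef_rot: [-3.141, -0.0, 1.648]
wrist_force: [-1.2, 3.1, 0.8]
finger_gap: 14.1
```

```bash
cat > s.py <<'E'
from cell import manip
s=manip.read_state();print(s["clock"],s["eef_pos"].round(2),s["eef_rot"].round(4),s["wrist_force"].round(2),s["moment"].round(3),round(s["finger_gap"],2))
E
python3 s.py
```

```text
9.2 [ 503.5  -205.91  172.42] [-3.1414e+00 -2.0000e-04  1.6480e+00] [-1.16  3.06  0.81] [0.608 0.207 0.019] 14.05
```

Light contact with the −y wall at 3 N, 1.7 mm from centre, so the centre estimate is good. Held there, I press past pin A in small steps.

Call:
apply_moves --series '[[[0,0,-0.1],[0,0,0],5],[[0,0,-0.2],[0,0,0],5],[[0,0,-0.3],[0,0,0],5],[[0,0,-0.35],[0,0,0],5],[[0,0,-0.4],[0,0,0],5],[[0,0,-0.45],[0,0,0],5],[[0,0,-0.5],[0,0,0],5],[[0,0,-0.55],[0,0,0],5],[[0,0,-0.6],[0,0,0],5],[[0,0,-0.6],[0,0,0],5]]'

```text
clock: 10.45
eef_pos: [503.7, -206.0, 167.0]
eef_rot: [3.141, 0.0, 1.648]
wrist_force: [-0.8, 5.8, 7.0]
finger_gap: 13.7
```

```bash
python3 s.py
```

```text
10.45 [ 503.69 -205.99  166.95] [3.1411e+00 1.0000e-04 1.6481e+00] [-0.82  5.8   6.95] [ 1.355  0.381 -0.03 ] 13.74
```

Call:
apply_moves --series '[[[0,0,-0.02],[0,0,0],5],[[0,0,-0.04],[0,0,0],5],[[0,0,-0.06],[0,0,0],5],[[0,0,-0.08],[0,0,0],5],[[0,0,-0.1],[0,0,0],5],[[0,0,-0.12],[0,0,0],5],[[0,0,-0.14],[0,0,0],5],[[0,0,-0.14],[0,0,0],5],[[0,0,-0.14],[0,0,0],5],[[0,0,-0.14],[0,0,0],5]]'

```text
clock: 11.7
eef_pos: [503.9, -206.0, 165.6]
eef_rot: [3.141, 0.0, 1.648]
wrist_force: [0.1, 5.6, 6.6]
finger_gap: 13.9
```

```bash
python3 s.py
```

```text
11.7 [ 503.86 -205.96  165.6 ] [3.1406e+00 2.0000e-04 1.6481e+00] [0.13 5.64 6.62] [ 1.34   0.08  -0.018] 13.95
```

It is sliding past at about 7 N. Carrying on toward 17 mm depth.

Call:
apply_moves --series '[[[0,0,-0.04],[0,0,0],5],[[0,0,-0.08],[0,0,0],5],[[0,0,-0.12],[0,0,0],5],[[0,0,-0.16],[0,0,0],5],[[0,0,-0.2],[0,0,0],5],[[0,0,-0.24],[0,0,0],5],[[0,0,-0.28],[0,0,0],5],[[0,0,-0.32],[0,0,0],5],[[0,0,-0.32],[0,0,0],5],[[0,0,-0.32],[0,0,0],5]]'

```text
clock: 12.95
eef_pos: [503.7, -205.9, 162.1]
eef_rot: [3.141, 0.0, 1.648]
wrist_force: [0.3, 5.5, 4.1]
finger_gap: 13.4
```

```bash
python3 s.py
```

```text
12.95 [ 503.74 -205.94  162.1 ] [3.141 0.    1.648] [0.33 5.47 4.1 ] [1.261 0.015 0.015] 13.37
```

Pin A is passed. Now I shift across to the +y wall before pin B.

Call:
apply_moves --series '[[[0,0.07,0],[0,0,0],5],[[-0.01,0.14,0],[0,0,0],5],[[-0.01,0.21,0],[0,0,0],5],[[-0.02,0.28,0],[0,0,0],5],[[-0.02,0.33,0],[0,0,0],5],[[-0.03,0.36,0],[0,0,0],5],[[-0.03,0.37,0],[0,0,0],5],[[-0.03,0.37,0],[0,0,0],5],[[-0.03,0.37,0],[0,0,0],5],[[-0.03,0.37,0],[0,0,0],5]]'

```text
clock: 14.2
eef_pos: [503.3, -202.3, 161.8]
eef_rot: [3.142, -0.0, 1.648]
wrist_force: [1.5, -2.6, 0.5]
finger_gap: 14.2
```

```bash
python3 s.py
```

```text
14.2 [ 503.26 -202.34  161.84] [ 3.1416 -0.      1.6479] [ 1.49 -2.65  0.45] [-0.529 -0.291  0.016] 14.2
```

Call:
apply_moves --series '[[[0,0.02,0],[0,0,0],5],[[0,0.03,0],[0,0,0],5],[[0,0.03,-0.06],[0,0,0],5],[[0,0.03,-0.12],[0,0,0],5],[[0,0.03,-0.18],[0,0,0],5],[[0,0.03,-0.24],[0,0,0],5],[[0,0.03,-0.3],[0,0,0],5],[[0,0.03,-0.36],[0,0,0],5],[[0,0.03,-0.36],[0,0,0],5],[[0,0.03,-0.36],[0,0,0],5]]'

```text
clock: 15.45
eef_pos: [503.3, -202.2, 158.3]
eef_rot: [3.141, 0.0, 1.648]
wrist_force: [0.6, -5.1, 1.2]
finger_gap: 13.5
```

```bash
python3 s.py
```

```text
15.45 [ 503.29 -202.19  158.27] [3.1414e+00 4.0000e-04 1.6480e+00] [ 0.59 -5.06  1.17] [-1.148 -0.155  0.038] 13.54
```

Firm against the +y wall at 5 N, with the tip about 20.7 mm deep. Now past pin B in small steps.

Call:
apply_moves --series '[[[0,0,-0.03],[0,0,0],5],[[0,0,-0.06],[0,0,0],5],[[0,0,-0.09],[0,0,0],5],[[0,0,-0.12],[0,0,0],5],[[0,0,-0.15],[0,0,0],5],[[0,0,-0.18],[0,0,0],5],[[0,0,-0.2],[0,0,0],5],[[0,0,-0.2],[0,0,0],5],[[0,0,-0.2],[0,0,0],5],[[0,0,-0.2],[0,0,0],5]]'

```text
clock: 16.7
eef_pos: [503.4, -202.2, 156.6]
eef_rot: [3.141, 0.0, 1.648]
wrist_force: [-0.2, -4.7, 5.6]
finger_gap: 13.4
```

```bash
python3 s.py
```

```text
16.7 [ 503.38 -202.18  156.63] [3.1411e+00 5.0000e-04 1.6480e+00] [-0.17 -4.65  5.57] [-1.06   0.121 -0.04 ] 13.38
```

Call:
apply_moves --series '[[[0,0,-0.03],[0,0,0],5],[[0,0,-0.06],[0,0,0],5],[[0,0,-0.1],[0,0,0],5],[[0,0,-0.14],[0,0,0],5],[[0,0,-0.18],[0,0,0],5],[[0,0,-0.22],[0,0,0],5],[[0,0,-0.26],[0,0,0],5],[[0,0,-0.3],[0,0,0],5],[[0,0,-0.3],[0,0,0],5],[[0,0,-0.3],[0,0,0],5]]'

```text
clock: 17.95
eef_pos: [503.4, -202.2, 153.5]
eef_rot: [3.141, 0.0, 1.648]
wrist_force: [0.9, -5.4, 3.8]
finger_gap: 13.8
```

```bash
python3 s.py
```

```text
17.95 [ 503.42 -202.2   153.46] [3.141e+00 5.000e-04 1.648e+00] [ 0.94 -5.44  3.77] [-1.139 -0.193 -0.016] 13.8
```

Both pins passed, at 25.5 mm depth. I re-centre and go to the shoulder.

Call:
apply_moves --series '[[[0,-0.06,0],[0,0,0],5],[[0,-0.12,0],[0,0,0],5],[[0.01,-0.18,0],[0,0,0],5],[[0.01,-0.2,-0.06],[0,0,0],5],[[0.01,-0.2,-0.12],[0,0,0],5],[[0.01,-0.2,-0.18],[0,0,0],5],[[0.01,-0.2,-0.24],[0,0,0],5],[[0.01,-0.2,-0.3],[0,0,0],5],[[0.01,-0.2,-0.36],[0,0,0],5],[[0.01,-0.2,-0.36],[0,0,0],5]]'

```text
clock: 19.2
eef_pos: [503.3, -204.0, 149.5]
eef_rot: [-3.141, -0.0, 1.648]
wrist_force: [0.9, 2.6, -0.2]
finger_gap: 13.5
```

```bash
python3 s.py
```

```text
19.2 [ 503.31 -204.03  149.55] [-3.1415e+00 -1.0000e-04  1.6479e+00] [ 0.88  2.61 -0.24] [ 0.611  0.01  -0.008] 13.52
```

Call:
apply_moves --series '[[[0,0,-0.02],[0,0,0],5],[[0,0,-0.04],[0,0,0],5],[[0,0,-0.06],[0,0,0],5],[[0,0,-0.08],[0,0,0],5],[[0,0,-0.1],[0,0,0],5],[[0,0,-0.12],[0,0,0],5],[[0,0,-0.12],[0,0,0],5],[[0,0,-0.12],[0,0,0],5],[[0,0,-0.12],[0,0,0],5],[[0,0,-0.12],[0,0,0],5]]'

```text
clock: 20.45
eef_pos: [503.4, -204.0, 149.3]
eef_rot: [3.141, 0.0, 1.648]
wrist_force: [-3.3, 3.8, 11.5]
finger_gap: 13.9
```

```bash
python3 s.py
```

```text
20.45 [ 503.42 -204.05  149.34] [3.1411e+00 3.0000e-04 1.6480e+00] [-3.33  3.75 11.47] [ 1.03   0.925 -0.048] 13.87
```

View first.

Seated: it stopped at TCP z 149.3 (expected 149) with 11.5 N. I'll check by camera before turning.

Run:
```python
from m import *
p,d=manip.camera("scene");u,v=124,233
cv2.imwrite("pics/s6.png",cv2.resize(p[v-60:v+40,u-50:u+60],None,fx=6,fy=6,interpolation=cv2.INTER_CUBIC)[:,:,::-1])
```

```text
(no output)
```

View pics/s6.png

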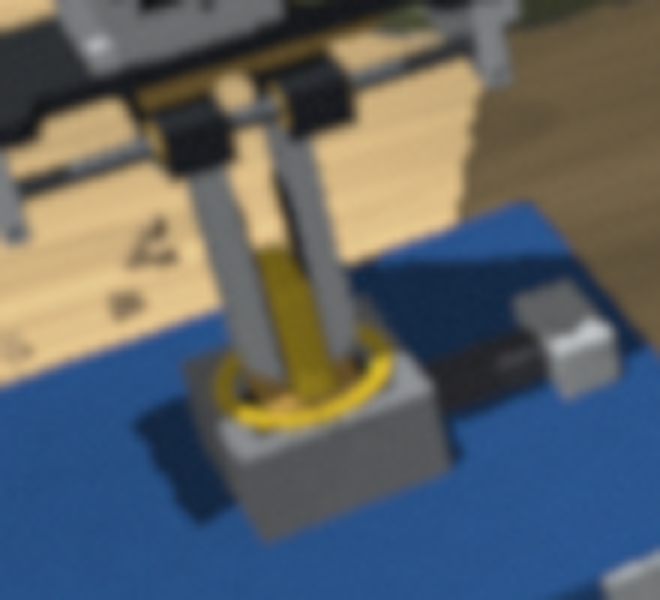

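The handle's underside rests on the plug inside the collar (crop (310,390)). It is fully home. Next I ease the downforce, firm the grip and turn clockwise (negative about z).

Call:
apply_moves --series '[[[0,0,0.03],[0,0,0],5],[[0,0,0.03],[0,0,-0.1],5],[[0,-0.01,0.03],[0,0,-0.25],5],[[-0.01,-0.02,0.03],[0,0,-0.4],5],[[-0.01,-0.03,0.03],[0,0,-0.55],5],[[-0.02,-0.04,0.03],[0,0,-0.7],5],[[-0.03,-0.05,0.03],[0,0,-0.85],5],[[-0.04,-0.06,0.03],[0,0,-1.0],5],[[-0.04,-0.06,0.03],[0,0,-1.1],5],[[-0.04,-0.06,0.03],[0,0,-1.1],5]]' --grip_force 60

```text
clock: 21.75
eef_pos: [503.4, -205.0, 149.4]
eef_rot: [3.14, -0.001, 0.546]
wrist_force: [0.4, 1.2, 5.8]
finger_gap: 13.5
```

```bash
python3 s.py
```

```text
21.75 [ 503.43 -204.96  149.43] [ 3.1399e+00 -9.0000e-04  5.4640e-01] [0.35 1.21 5.78] [ 0.369 -0.134  0.005] 13.5
```

Call:
apply_moves --series '[[[0,-0.01,0],[0,0,-0.1],5],[[-0.01,-0.01,0],[0,0,-0.2],5],[[-0.02,-0.02,0],[0,0,-0.3],5],[[-0.03,-0.02,0],[0,0,-0.4],5],[[-0.03,-0.02,0],[0,0,-0.5],5],[[-0.03,-0.02,0],[0,0,-0.55],5],[[-0.03,-0.02,0],[0,0,-0.6],5],[[-0.03,-0.02,0],[0,0,-0.63],5],[[-0.03,-0.02,0],[0,0,-0.63],5],[[-0.03,-0.02,0],[0,0,-0.63],5]]'

```text
clock: 23.0
eef_pos: [502.9, -205.3, 149.4]
eef_rot: [3.141, -0.001, -0.082]
wrist_force: [-1.6, 1.5, 7.9]
finger_gap: 13.7
```

```bash
python3 s.py
python3 - <<'E'
from m import *
s=manip.read_state()
p,d=manip.camera("scene");u,v=124,233
cv2.imwrite("pics/s7.png",cv2.resize(p[v-60:v+40,u-50:u+60],None,fx=6,fy=6,interpolation=cv2.INTER_CUBIC)[:,:,::-1])
p,d=manip.camera("wrist");np.savez("pics/w7.npz",p=p,d=d,pos=s["eef_pos"],rot=s["eef_rot"]);cv2.imwrite("pics/w7.png",p[:,:,::-1]);key("pics/w7.npz")
E
```

```text
23.0 [ 502.91 -205.27  149.43] [ 3.1406e+00 -1.2000e-03 -8.2000e-02] [-1.63  1.51  7.93] [0.138 0.411 0.042] 13.74
key top 1531 [[-6.8, -16.75, -15.44], [-0.05, -2.63, -13.66], [6.65, 14.69, -11.18]] ((-0.16657114028930664, -0.9426307678222656), (33.138587951660156, 14.265233993530273), 88.6727066040039)
```

View pics/s7.png

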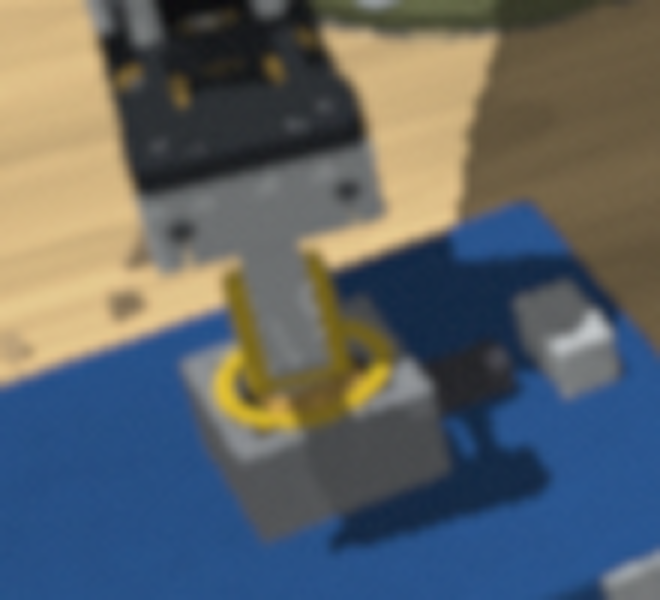

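View pics/w7.png

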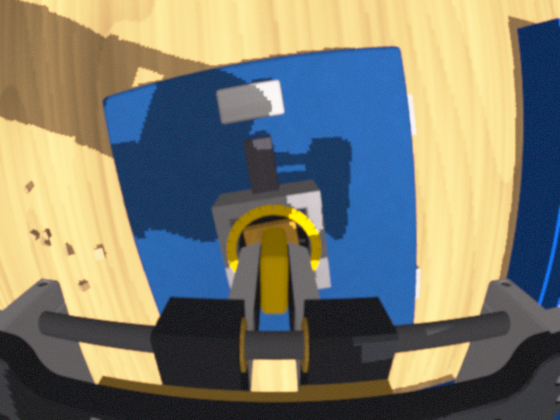

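The bolt has drawn clear of the strike block: a gap between (515,370) and (545,340) in the crop, and (262,140) against (250,100) in the wrist view. I'll measure the plug's actual angle from its brass square.

```bash
cat > o.py <<'E'
from h import *
def ortho(f,out,zz=116,n=8,c0=(502.3,-204.2)):
    z=np.load(f);p=z["p"];c=manip.camera_info("wrist");K=c["intrinsics"];T=np.linalg.inv(c["hand_eye"])
    Rw=Ro.from_euler("xyz",z["rot"]).as_matrix()
    X,Y=np.meshgrid(np.arange(c0[0]+36,c0[0]-36,-1/n),np.arange(c0[1]+36,c0[1]-36,-1/n),indexing="ij")
    q=(np.stack([X,Y,np.full_like(X,zz)],-1)-z["pos"])@Rw;q=q@T[:3,:3].T+T[:3,3];r=np.linalg.norm(q[...,:2],axis=-1);th=np.arctan2(r,q[...,2])
    o=cv2.remap(p,(K[0,2]+K[0,0]*th*q[...,0]/r).astype(np.float32),(K[1,2]+K[1,1]*th*q[...,1]/r).astype(np.float32),cv2.INTER_CUBIC)
    cv2.imwrite(out,o[:,:,::-1]);return o
E
python3 -c "
from o import *
ortho('pics/w7.npz','pics/o7.png')"
```

```text
(no output)
```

View pics/o7.png

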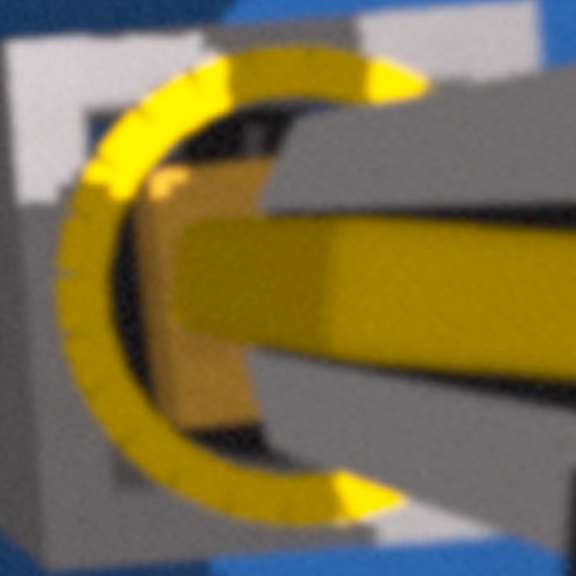

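The plug's brass edges still look a few degrees short of square to the housing, so I turn a little further, gently.

Call:
apply_moves --series '[[[0,0,0],[0,0,-0.01],5],[[0,0,0],[0,0,-0.02],5],[[0,0,0],[0,0,-0.03],5],[[0,0,0],[0,0,-0.04],5],[[0,0,0],[0,0,-0.05],5],[[0,0,0],[0,0,-0.06],5],[[0,0,0],[0,0,-0.07],5],[[0,0,0],[0,0,-0.07],5],[[0,0,0],[0,0,-0.07],5],[[0,0,0],[0,0,-0.07],5]]'

```text
clock: 24.35
eef_pos: [502.8, -205.2, 149.4]
eef_rot: [3.141, -0.001, -0.152]
wrist_force: [-2.5, 1.4, 6.5]
finger_gap: 13.6
```

```bash
python3 s.py
python3 - <<'E'
from m import *
from o import ortho
s=manip.read_state()
p,d=manip.camera("wrist");np.savez("pics/w8.npz",p=p,d=d,pos=s["eef_pos"],rot=s["eef_rot"]);key("pics/w8.npz")
ortho("pics/w8.npz","pics/o8.png")
E
```

```text
24.35 [ 502.84 -205.25  149.43] [ 3.1406e+00 -1.1000e-03 -1.5190e-01] [-2.55  1.39  6.46] [0.126 0.475 0.052] 13.61
key top 1528 [[-6.78, -16.68, -15.41], [-0.05, -2.65, -13.64], [6.57, 14.76, -11.18]] ((-0.34013891220092773, -1.0438346862792969), (14.265810012817383, 33.29490280151367), 0.1355564445257187)
```

View pics/o8.png

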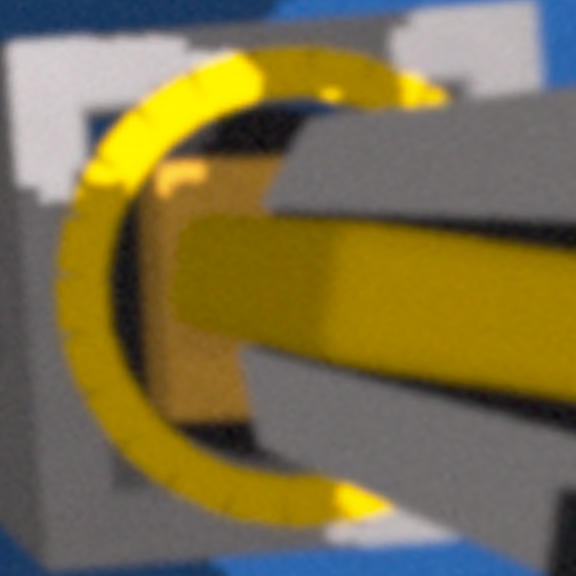

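The plug's edges are now about parallel to the housing's, so about 90°, and the moment is still only 0.05 N m, so the stop isn't reached. I add a small margin and let it settle.

Call:
apply_moves --series '[[[0,0,0],[0,0,-0.01],5],[[0,0,0],[0,0,-0.02],5],[[0,0,0],[0,0,-0.03],5],[[0,0,0],[0,0,-0.03],5],[[0,0,0],[0,0,-0.03],5],[[0,0,0],[0,0,-0.03],5],[[0,0,0],[0,0,-0.03],5],[[0,0,0],[0,0,-0.03],5],[[0,0,0],[0,0,-0.03],5],[[0,0,0],[0,0,-0.03],5]]'

```text
clock: 25.65
eef_pos: [502.8, -205.2, 149.4]
eef_rot: [3.141, -0.001, -0.182]
wrist_force: [-1.6, 1.1, 7.0]
finger_gap: 13.9
```

```bash
python3 s.py
python3 - <<'E'
from m import *
from o import ortho
s=manip.read_state()
p,d=manip.camera("wrist");np.savez("pics/w9.npz",p=p,d=d,pos=s["eef_pos"],rot=s["eef_rot"]);key("pics/w9.npz")
for f in("w7","w8","w9"):
    o=ortho(f"pics/{f}.npz",f"pics/o_{f}.png");H=cv2.cvtColor(o,cv2.COLOR_RGB2HSV)
    # bottom brass edge: per column last brass row ; left edge per row
    br=(H[...,0]>12)&(H[...,0]<23)&(H[...,1]>110)&(H[...,2]>90)
    br=cv2.morphologyEx(br.astype(np.uint8),cv2.MORPH_OPEN,np.ones((7,7)))
    cs=np.arange(185,240);rs=[np.where(br[380:460,c])[0].max()+380 for c in cs if br[380:460,c].any()];cs=[c for c in cs if br[380:460,c].any()]
    a=np.degrees(np.arctan(np.polyfit(cs,rs,1)[0]))
    cs2=np.arange(185,255);ok=[c for c in cs2 if br[130:210,c].any()];r2=[np.where(br[130:210,c])[0].min()+130 for c in ok];b=np.degrees(np.arctan(np.polyfit(ok,r2,1)[0]))
    print(f,"bottom edge",-a,"top edge",-b)
p,d=manip.camera("scene");cv2.imwrite("pics/s9.png",p[:,:,::-1])
E
```

```text
25.65 [ 502.83 -205.23  149.42] [ 3.1407e+00 -1.0000e-03 -1.8180e-01] [-1.61  1.08  7.02] [0.174 0.438 0.154] 13.89
key top 1530 [[-6.81, -16.49, -15.28], [-0.05, -2.65, -13.62], [6.64, 14.62, -11.17]] ((0.15036964416503906, -0.8760356903076172), (32.793975830078125, 14.712065696716309), 88.19780731201172)
w7 bottom edge 6.654425046006666 top edge 6.522770349675571
w8 bottom edge 3.319930754249111 top edge -2.561590106768908
w9 bottom edge 1.487867528827817 top edge -4.639258653311277
```

View pics/o_w9.png

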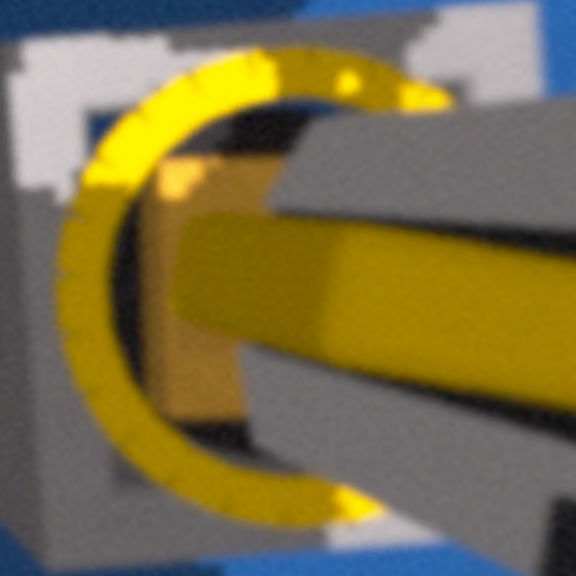

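View pics/s9.png

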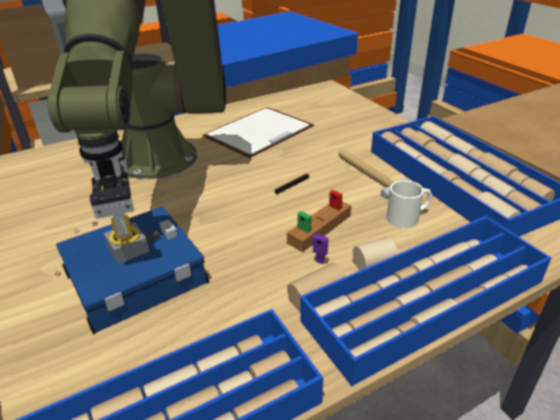

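The plug edge now reads about 93° (w9: 1.5° against 4.5° at rest). The moment rose to 0.15 N m, so the plug has just met its stop at 1.62 rad. Downforce is 7 N, the key is gripped (13.9 mm), and the scene shows the other items in place. Handing in.

```bash
python3 -c "
from cell import manip
print(manip.sign_off())"; python3 s.py
```

```text
the job is handed in; nothing more can be done
None
the job is handed in; nothing more can be done
```

The yellow key is fully home in the yellow-collared lock and turned clockwise to the stop. I handed in at about 25.7 s with the gripper still holding it against the return spring.

**Insertion:** I took the key from the stand's middle slot and slid it past pin A against the −y wall and past pin B against the +y wall. Readings at the end of each move call never passed about 12 N on the key; I have no peak values from within a move. The shoulder stopped at TCP z 149.3 mm, where 149 was expected.

**Last checks:**
- **Plug angle:** One plug edge fitted at about 93°, and the turning moment rose from 0.05 to 0.15 N m, as expected at the stop.
- **Bolt:** After most of the turn, the bolt was seen clear of the strike block.
- **Grip:** The finger gap was 13.9 mm at 60 N grip, with about 7 N pressing down.
- **Rest of the bench:** In the last scene picture the red and green keys, mug, cores, hammer, marker and purple look-alike all looked to be in place.

**Disagreements:**
- The top and wrist cameras differed by about 2 mm on positions. I used the wrist camera, and the grasp and the contact with the slot wall agreed with it.
- The plug's other visible edge gave a noisier angle, about 99°, because of glare and the fingers. I relied on the cleaner edge and the moment rise.

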